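# Lock the loose collar of a board holder on its shaft flat

### The job

The collar on the board holder's cross shaft has worked loose. Turn the collar until its thumb screw stands squarely over the flat of the shaft, then tighten the thumb screw clockwise until it is snugly tight on the flat, without forcing it, and let go. Leave the other things on the bench where they are.

Things in the scene. Friction and masses are not known exactly. Their poses are not given: they have to be found in the camera images.
- holder: fixed board holder, grey and bare metal: base plate 150 x 290 x 12 mm (x, y, z), two uprights 136 mm high at y = -125 and +125 mm, between them a level shaft along the holder's y, 120 mm above the bench. Behind it (+x) a level circuit board at the shaft's height, x = 40 to 125 mm. Origin: centre of the base's underside, on the bench; x points away from the robot at yaw 0
- shaft: bare steel shaft, 22 mm across, with a flat along its whole length, about 13 mm wide and 1.5 to 4 mm deep (differs from shaft to shaft, not measured). It stays put. Origin on the axis, inside the collar; y runs along the axis; z is the flat's normal, pointing out of it, 9 degrees towards the robot to 17 degrees away from straight up
- collar: dark steel collar on the middle of the shaft, 40 mm across, 18 mm wide, with a radial thumb screw. It turns about the shaft (its y, the shaft's y) against 0.12 N m of friction, stays where left and cannot slide along. Origin on the shaft's axis; z points out along the screw. It starts leaning 23 to 32 degrees towards the robot. Square over the flat: z of collar = z of shaft
- wing_mid (a point): middle of the thumb screw's black wing, 49 mm from the shaft's axis when backed out: a bar 26 mm wide (x), 10 mm thick (y, pinch it here), 22 mm tall (z, the screw's axis, outwards). A neck 8 to 13 mm thick joins it to the collar; 18 mm are free between collar and wing
- wing (a joint): turn of the thumb screw, rad, 0 backed out, 0 to 0.3 at the start; grows clockwise seen from outside (looking along -z). The screw and its wing move inwards 3 mm per rad (steep quick-lock thread); thread friction at most 0.35 N m, the same all the way. Over the flat the screw's tip meets it somewhere between 1.0 and 1.9 rad
- screw_tip (a point): hidden inside the collar: the screw's tip, flat, 7 mm broad. Once it meets the shaft its force grows by about 140 N per rad of turn, and the turning moment by 0.003 N m per N above that of free turning. Snug: about 75 N, 0.22 N m above free turning; half as much again is too much. The thread holds when let go. A tightening tip squares the collar up on the flat, if the hand does not hold it askew
- spare_ring: bystander: loose dark ring 40 mm across, 14 mm high, lying on the holder's base plate
- drive: bystander: flat metal disk drive 70 x 100 x 10 mm on the bench in front of the holder
- fan: bystander: flat black laptop fan, 10 mm high
- flux_jar: bystander: small jar 44 mm across, 45 mm high
- driver: bystander: screwdriver 170 mm long behind the holder
- brush: bystander: brush 170 mm long
- heatsink: bystander: metal block 40 x 40 x 18 mm

How it is judged (in metres and radians):
On the way, in this order (a step that is already met when the one before it is completed fails the run):
1. the collar is turned so that its thumb screw stands over the shaft's flat, within 8 degrees (angle between the z axis of collar and the z axis of shaft, either way round below 0.14 rad), for 0.1 s.
2. the thumb screw is tight on the flat (over 45 N on its tip) (contact force between collar and shaft above 45 N), for 0.2 s.
At the end, for the whole second after the job is handed in: the thumb screw stands squarely over the shaft's flat (within 3.4 degrees) and is snugly tight, with 45 to 105 N on its tip; nothing touches it and nothing moves (angle between the z axis of collar and the z axis of shaft, either way round below 0.06 rad and contact force between collar and shaft between 45 and 105 N and angular speed of collar below 0.1 rad/s).
It fails at once if the thumb screw is overtightened: more than 125 N on its tip (contact force between collar and shaft above 125 N).
It fails at once if the screw is tightened on the round of the shaft, more than 17 degrees off the flat (contact force between collar and shaft above 25 N and angle between the z axis of collar and the z axis of shaft, either way round above 0.3 rad).
It fails at once if a bystander is shifted by more than 25 mm (distance of any of spare_ring, drive, fan, flux_jar, driver, brush, heatsink from where it was at the start of the episode above 0.025 m).
It also fails if it takes over 64 s, if anything falls off the work surface, if the arm or the gripper's body presses on something with over 40 N, if the wrist force passes 120 N, or if a joint passes its speed limit or range.

### The arm

A 6-joint arm with a two-finger parallel gripper is mounted at the origin on the work surface. World frame = base frame: x ahead of the robot, y to its left, z up, the work surface at z = 0. Lengths are in mm, angles in rad, forces in N, time in s.
With the tool pointing down it reaches from about 275 to 1000 mm from the base axis. Payload 8.4 kg.
Tool frame: the origin (TCP) lies at the very end of the fingers, on their centre line; the grasp point (between the pads) lies 19 mm behind it (r.tcp_to_grasp is the distance from the TCP to the grasp point, in mm); z points along the fingers, y is the line along which they close (so a half turn about z gives the same grasp; the last joint's range is limited). The gripper opens to 85 mm and grips with 20 to 120 N. Pads are 22 mm wide; open, the fingers measure 114 mm over their backs; the gripper's body (76 mm by 85 mm) begins 54 mm behind the grasp point. The pads swing forward as they close: fully open they stand 13 mm farther back than shut.
Start: joints at [1.336, 0.353, 1.633, -0, 1.155, -0.002], TCP at [144.188, 608.143, 206.981] pointing down, gripper open.
Joint ranges: [-2.63, 2.63], [-0.92, 2.1], [0.06, 2.66], [-1.3, 4.44], [0, 2.69], [-3.02, 3.02]. Speed limits (rad/s): [2.22, 2.22, 2.79, 3.14, 3.14, 3.14].

### API

Orientations are given as [roll, pitch, yaw] about the fixed x, y, z axes, in that order (R = Rz(yaw) Ry(pitch) Rx(roll)).
In Python, from rig import r gives the robot as it stands. The module is installed in compiled form; this text tells all that it offers.
- The arm moves only by the tool play_rows, never from a script. Its argument "rows" is a list of rows, each an object with "dp": the shift along the tool's x, y, z in units of 40 mm (1.0 is 40 mm), a list of three; "turn": the turn, a rotation vector about the tool's x, y, z in units of 6 degrees (1.0 is 6 degrees), a list of three; "fingers": the closure, from 0 (fully open) to 1 (shut). In form: [{"dp": [tx, ty, tz], "turn": [wx, wy, wz], "fingers": fingers}, ...]. A call has 1 to 5 rows; each row shifts and turns the commanded pose from where the row before left it, along the tool's axes as they then stand; what a row does not reach is not made up. A row lasts 1/12 s, in which the tool goes at most 41.7 mm and 7.16 degrees, less where a joint would pass 70% of its speed; a pose out of reach is approached as far as the arm can. A call is refused whole if a number of a shift passes 1 or a number of a turn 1, either way. A call with a gripper value outside its range is refused whole. The fingers move at their own pace and stop on an object; "force" is the grip in N (left out, the last holds). Time passes only in rows, so rows that do not move let the fingers close. It gives the time, the measured TCP pose, the force, the opening and the grip force at its end, in the units of the state.
- r.sense(): the state, without advancing time (a new reading comes with each control period).
- r.grab_frame(name): name is "scene" or "top" or "wrist"; returns a dict with "pixels" (400x640x3 uint8, red, green, blue), "fx", "fy", "cx", "cy" (pixels), "dist" ([k1, k2, p1, p2, k3] as OpenCV has them; the pictures are not rectified), "pose" (4x4, takes a point from camera to world coordinates). Camera axes: x right, y down, z forward; pixel columns grow to the right and rows downward; lengths in mm; the calibration is good to about 2 mm. A picture is of the moment at which its call begins. There is no depth.
- r.sign_off(): hands the job in; it is judged then, once.
The state is a dict: "clock": time; "qpos": joint angles; "qvel": joint speeds; "joint_efforts": joint torques, N m; "eef_pos": TCP position; "tcp_rot": TCP orientation; "contact_force": force on the tool from outside, world axes, zero at the start; "wrist_torque": the same for the moment, N m; "opening": opening from 0.0 (shut) to 1.0 (fully open); "grasp_force": force on a finger pad.
Only numpy, scipy, OpenCV 4.12 (cv2) and the standard library are available. Lean on these libraries where they do the work, as an engineer would, in place of code of your own. Each camera call takes 0.05 s, during which the arm holds its last target. There are 200 camera calls.

## Working session

There is one attempt and no reset: what is moved stays moved. The work goes in short steps, Python scripts to look and compute and a tool call to move; the robot and the scene stay as the last step left them, time stands still between calls to the robot, and variables do not carry over. Pictures are saved under pics/ and viewed, at most 10 in all, crops included, and the job is handed in when it is done.

Besides the shell and the picture viewer there is one more tool, called after "Emit:" as a command line: name --argument value ..., lists and objects as JSON in quotes. play_rows: Moves the arm, as the interface text tells. Its arguments: {"type":"object","properties":{"rows":{"type":"array"},"force":{"type":"number"}},"required":["rows"]}

```bash
mkdir -p pics
python3 - <<'E'
from rig import r
import cv2,numpy as np
s=r.sense();print(s)
for n in("scene","top"):
    f=r.grab_frame(n);cv2.imwrite(f"pics/{n}0.png",f["pixels"][:,:,::-1]);print(n,f["fx"],f["cx"],f["cy"],f["dist"],np.round(f["pose"],3).tolist())
E
```

```text
{'clock': 0.0, 'qpos': array([ 1.33561006e+00,  3.53662420e-01,  1.63413457e+00, -3.42735672e-05,
        1.15518240e+00, -2.38895576e-03]), 'qvel': array([-0.00091536,  0.00046211, -0.00029212,  0.0004193 , -0.00127703,
        0.00021705]), 'joint_efforts': array([-5.13411269e-04, -6.05244684e+01, -3.42069697e+01, -7.66522317e-05,
        9.20607214e-03, -2.70079681e-05]), 'eef_pos': array([144.07446528, 607.64833366, 206.25259915]), 'tcp_rot': array([-3.14020585e+00,  2.80236619e-05,  2.90880922e+00]), 'contact_force': array([ 0.01136542, -0.05698815,  0.48419399]), 'wrist_torque': array([-0.00667916, -0.0154891 , -0.00483314]), 'grasp_force': 0.0, 'opening': 1.0031056195148378}
scene 482.51275172185177 323.0808938143793 205.36191227767893 [0.04661743 0.         0.         0.         0.        ] [[0.594, 0.488, -0.64, 1303.303], [0.805, -0.364, 0.469, -472.335], [-0.004, -0.793, -0.609, 799.083], [0.0, 0.0, 0.0, 1.0]]
top 407.98248215390146 316.92294761288014 195.67454460829316 [-0.04430114  0.          0.          0.          0.        ] [[0.01, -0.997, 0.071, 498.51], [-1.0, -0.01, 0.004, 49.433], [-0.004, -0.071, -0.997, 925.324], [0.0, 0.0, 0.0, 1.0]]
```

View pics/scene0.png

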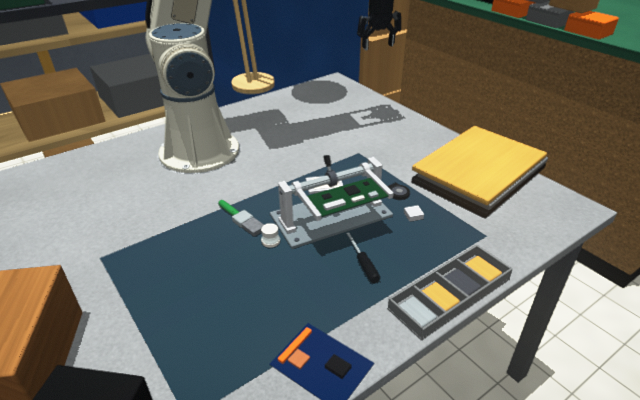

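View pics/top0.png

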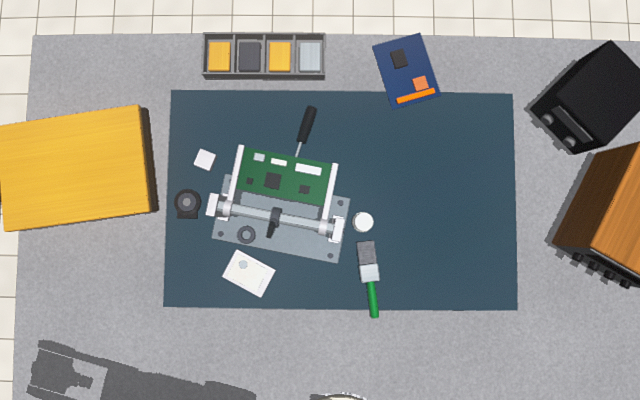

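The scene view shows the holder at about (335,200) with the wing at (327,160). The top view shows the shaft from (222,209) to (332,229) and the collar and wing at (273,222). I'll enlarge both.

Run:
```python
import cv2,numpy as np
a=cv2.imread("pics/top0.png")[180:260,200:360];b=cv2.imread("pics/scene0.png")[140:220,265:425]
z=lambda i:cv2.resize(i,(800,400),interpolation=cv2.INTER_CUBIC)
cv2.imwrite("pics/crop0.png",cv2.resize(np.vstack([z(a),z(b)]),(600,600)))
```

```text
(no output)
```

View pics/crop0.png

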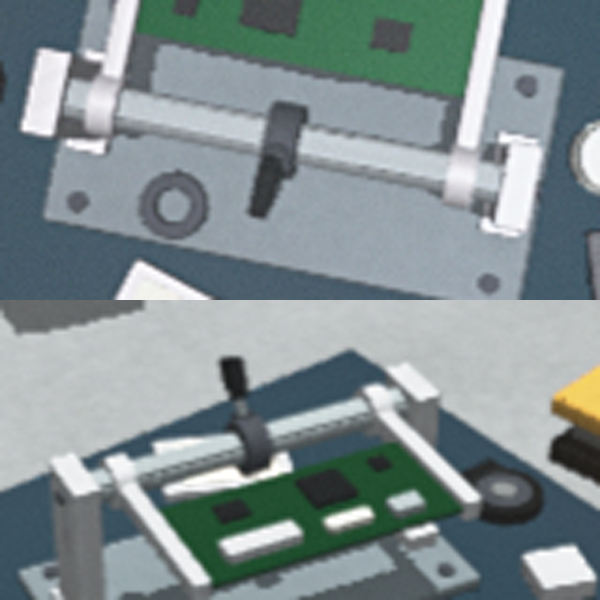

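```bash
cat > h.py <<'E'
import numpy as np,cv2
from rig import r
def ray(f,uv):
    K=np.array([[f["fx"],0,f["cx"]],[0,f["fy"],f["cy"]],[0,0,1]])
    p=cv2.undistortPoints(np.array([[uv]],float),K,np.array(f["dist"],float))[0,0]
    T=np.array(f["pose"]);d=T[:3,:3]@[p[0],p[1],1];return T[:3,3],d/np.linalg.norm(d)
def plane(f,uv,z):
    o,d=ray(f,uv);return o+d*(z-o[2])/d[2]
def tri(a,b):
    (o,d),(p,e)=a,b
    t=np.linalg.lstsq(np.c_[d,-e],p-o,rcond=None)[0];A=o+d*t[0];B=p+e*t[1];return (A+B)/2,np.linalg.norm(A-B)
def proj(f,X):
    T=np.linalg.inv(np.array(f["pose"]));K=np.array([[f["fx"],0,f["cx"]],[0,f["fy"],f["cy"]],[0,0,1]])
    return cv2.projectPoints(np.array(X,float).reshape(-1,1,3),cv2.Rodrigues(T[:3,:3])[0],T[:3,3],K,np.array(f["dist"],float))[0][:,0]
E
python3 - <<'E'
from h import *
np.set_printoptions(precision=1,suppress=True)
t=r.grab_frame("top");s=r.grab_frame("scene")
T=lambda x,y:(200+x/3.75,180+y/3.75)
S=lambda x,y:(265+x/3.75,140+(y-300)/3.75)
for n,p,z in[("upL",(46,92),136),("upR",(519,184),136),("shL",(70,98),120),("shR",(495,180),120),("midshaft",(284,139),120)]:print(n,plane(t,T(*p),z))
w,e=tri(ray(t,T(266,190)),ray(s,S(234,378)));print("wing",w,e)
L=plane(t,T(46,92),136);R=plane(t,T(519,184),136);d=L-R;print(np.linalg.norm(d),np.degrees(np.arctan2(-d[0],d[1])),(L+R)/2)
E
```

```text
upL [535.3 256.1 136. ]
upR [490.5  10.7 136. ]
shL [533.  247.4 120. ]
shR [492.3  22.5 120. ]
midshaft [512.6 133.7 120. ]
wing [486.8 139.3 155.6] 1.7647382902584041
249.42774855673707 -10.347856321877336 [512.9 133.4 136. ]
```

```bash
cat >> h.py <<'E'
from scipy.spatial.transform import Rotation as Ro
np.set_printoptions(precision=3,suppress=True)
def tool():
    s=r.sense();return np.array(s["eef_pos"]),Ro.from_euler("xyz",s["tcp_rot"])
def plan(p1,R1,n,start=None):
    p0,R0=start or tool();rv=(R0.inv()*R1).as_rotvec();d=(np.array(p1)-p0)
    print("tot mm",d,"deg",np.degrees(rv))
    for k in range(n):
        R=R0*Ro.from_rotvec(rv*k/n);print("dp",np.round(R.inv().apply(d/n)/40,3),"turn",np.round(np.degrees(rv)/n/6,3))
C=np.array([512.9,133.4,120.]);YAW=np.radians(-10.35)
X=np.array([np.cos(YAW),np.sin(YAW),0]);Y=np.array([-np.sin(YAW),np.cos(YAW),0]);Z=np.array([0,0,1.])
def cz(lean):  # lean towards robot, rad
    return -np.sin(lean)*X+np.cos(lean)*Z
def Rt(lean,psi=0):  # tool pointing down screw; psi = clockwise turn from finger line along shaft
    z=-cz(lean);y=-Y;x=np.cross(y,z);return Ro.from_matrix(np.c_[x,y,z])*Ro.from_rotvec([0,0,psi])
E
python3 - <<'E'
from h import *
f=r.grab_frame("wrist");p,R=tool()
T=np.array(f["pose"]);print(R.inv().apply(T[:3,3]-p),R.inv().as_matrix()@T[:3,:3],f["fx"])
print(Rt(0).as_euler("xyz",degrees=True))
plan([470,135,330],Rt(0),16)
E
```

```text
[  78.077   -0.493 -166.226] [[ 0.001 -0.951 -0.308]
 [ 1.     0.     0.   ]
 [-0.    -0.308  0.951]] 312.1960209636297
[180.     0.   -10.35]
tot mm [ 325.884 -472.884  123.409] deg [ -0.002   0.064 177.013]
dp [-0.666 -0.602 -0.192] turn [-0.     0.001  1.844]
dp [-0.769 -0.463 -0.192] turn [-0.     0.001  1.844]
dp [-0.843 -0.307 -0.193] turn [-0.     0.001  1.844]
dp [-0.887 -0.139 -0.193] turn [-0.     0.001  1.844]
dp [-0.897  0.034 -0.193] turn [-0.     0.001  1.844]
dp [-0.874  0.205 -0.193] turn [-0.     0.001  1.844]
dp [-0.818  0.369 -0.193] turn [-0.     0.001  1.844]
dp [-0.732  0.519 -0.193] turn [-0.     0.001  1.844]
dp [-0.619  0.65  -0.193] turn [-0.     0.001  1.844]
dp [-0.482  0.757 -0.193] turn [-0.     0.001  1.844]
dp [-0.328  0.835 -0.193] turn [-0.     0.001  1.844]
dp [-0.162  0.883 -0.193] turn [-0.     0.001  1.844]
dp [ 0.01   0.897 -0.193] turn [-0.     0.001  1.844]
dp [ 0.182  0.879 -0.193] turn [-0.     0.001  1.844]
dp [ 0.348  0.827 -0.193] turn [-0.     0.001  1.844]
dp [ 0.5    0.745 -0.193] turn [-0.     0.001  1.844]
```

```bash
sed -i 's/y=-Y;x=/y=Y;x=/' h.py
python3 - <<'E'
from h import *
print(Rt(0).as_euler("xyz",degrees=True))
V=C+80*X;a=[V[0],V[1],260]
plan(a,Rt(0),16)
E
```

```text
[-180.      0.    169.65]
tot mm [ 447.482 -488.857   53.409] deg [-0.041 -0.001 -2.987]
dp [-0.857 -0.582 -0.083] turn [-0.    -0.    -0.031]
dp [-0.855 -0.585 -0.083] turn [-0.    -0.    -0.031]
dp [-0.853 -0.588 -0.083] turn [-0.    -0.    -0.031]
dp [-0.851 -0.59  -0.083] turn [-0.    -0.    -0.031]
dp [-0.849 -0.593 -0.083] turn [-0.    -0.    -0.031]
dp [-0.847 -0.596 -0.083] turn [-0.    -0.    -0.031]
dp [-0.845 -0.599 -0.083] turn [-0.    -0.    -0.031]
dp [-0.843 -0.601 -0.083] turn [-0.    -0.    -0.031]
dp [-0.841 -0.604 -0.083] turn [-0.    -0.    -0.031]
dp [-0.839 -0.607 -0.083] turn [-0.    -0.    -0.031]
dp [-0.837 -0.61  -0.083] turn [-0.    -0.    -0.031]
dp [-0.835 -0.612 -0.083] turn [-0.    -0.    -0.031]
dp [-0.833 -0.615 -0.083] turn [-0.    -0.    -0.031]
dp [-0.831 -0.618 -0.083] turn [-0.    -0.    -0.031]
dp [-0.829 -0.62  -0.083] turn [-0.    -0.    -0.031]
dp [-0.827 -0.623 -0.083] turn [-0.    -0.    -0.031]
```

Emit:
play_rows --rows '[{"dp":[-0.68,-0.47,-0.1],"turn":[0,0,-0.03],"fingers":0},{"dp":[-0.68,-0.47,-0.1],"turn":[0,0,-0.03],"fingers":0},{"dp":[-0.68,-0.47,-0.1],"turn":[0,0,-0.03],"fingers":0},{"dp":[-0.68,-0.48,-0.1],"turn":[0,0,-0.03],"fingers":0},{"dp":[-0.68,-0.48,-0.1],"turn":[0,0,-0.03],"fingers":0}]'

```text
clock: 0.67
eef_pos: [256.1, 483.9, 227.1]
tcp_rot: [-3.141, 0.0, 2.925]
contact_force: [0.2, 0.1, 0.6]
opening: 0.998
grasp_force: 0.0
```

Emit:
play_rows --rows '[{"dp":[-0.68,-0.48,-0.1],"turn":[0,0,-0.03],"fingers":0},{"dp":[-0.68,-0.48,-0.1],"turn":[0,0,-0.03],"fingers":0},{"dp":[-0.68,-0.48,-0.1],"turn":[0,0,-0.03],"fingers":0},{"dp":[-0.67,-0.48,-0.1],"turn":[0,0,-0.03],"fingers":0},{"dp":[-0.67,-0.48,-0.1],"turn":[0,0,-0.03],"fingers":0}]'

```text
clock: 1.08
eef_pos: [368.3, 361.7, 247.2]
tcp_rot: [3.141, 0.0, 2.94]
contact_force: [0.6, 0.6, -0.4]
opening: 0.998
grasp_force: 0.0
```

Emit:
play_rows --rows '[{"dp":[-0.67,-0.49,-0.1],"turn":[0,0,-0.03],"fingers":0},{"dp":[-0.67,-0.49,-0.1],"turn":[0,0,-0.03],"fingers":0},{"dp":[-0.67,-0.49,-0.1],"turn":[0,0,-0.03],"fingers":0},{"dp":[-0.67,-0.49,0],"turn":[0,0,-0.03],"fingers":0},{"dp":[-0.67,-0.49,0],"turn":[0,0,-0.03],"fingers":0}]'

```text
clock: 1.5
eef_pos: [481.0, 239.6, 259.4]
tcp_rot: [3.141, 0.001, 2.956]
contact_force: [0.4, 1.0, -0.9]
opening: 1.003
grasp_force: 0.0
```

Emit:
play_rows --rows '[{"dp":[-0.67,-0.5,0],"turn":[0,0,-0.03],"fingers":0},{"dp":[-0.67,-0.5,0],"turn":[0,0,-0.03],"fingers":0},{"dp":[-0.67,-0.5,0],"turn":[0,0,-0.03],"fingers":0},{"dp":[-0.66,-0.5,0],"turn":[0,0,-0.02],"fingers":0},{"dp":[-0.66,-0.5,0],"turn":[0,0,0],"fingers":0}]'

```text
clock: 1.92
eef_pos: [594.1, 117.3, 259.0]
tcp_rot: [3.142, -0.0, 2.967]
contact_force: [0.7, 0.5, 0.3]
opening: 0.999
grasp_force: 0.0
```

Run:
```python
from h import *
V=C+80*X
plan([V[0],V[1],158],Rt(0),4)
```

```text
tot mm [  -2.474    1.776 -100.957] deg [ 0.002 -0.002  0.369]
dp [0.017 0.008 0.631] turn [ 0.    -0.     0.015]
dp [0.017 0.008 0.631] turn [ 0.    -0.     0.015]
dp [0.017 0.008 0.631] turn [ 0.    -0.     0.015]
dp [0.017 0.008 0.631] turn [ 0.    -0.     0.015]
```

Emit:
play_rows --rows '[{"dp":[0,0,0.63],"turn":[0,0,0],"fingers":0},{"dp":[0,0,0.63],"turn":[0,0,0],"fingers":0},{"dp":[0,0,0.63],"turn":[0,0,0],"fingers":0},{"dp":[0,0,0.63],"turn":[0,0,0],"fingers":0},{"dp":[0,0,0],"turn":[0,0,0],"fingers":0}]'

```text
clock: 2.33
eef_pos: [589.9, 117.9, 153.3]
tcp_rot: [-3.139, -0.007, 2.967]
contact_force: [-1.0, -0.5, 0.0]
opening: 1.007
grasp_force: 0.0
```

Run:
```python
from h import *
f=r.grab_frame("wrist");cv2.imwrite("pics/w1.png",f["pixels"][:,:,::-1]);print(proj(f,[C,C+100*Y,C-100*Y]),np.array(f["pose"])[:3,3])
```

```text
[[327.003  97.507]
 [488.29   99.879]
 [165.526  97.502]] [514.21  131.208 320.136]
```

View pics/w1.png

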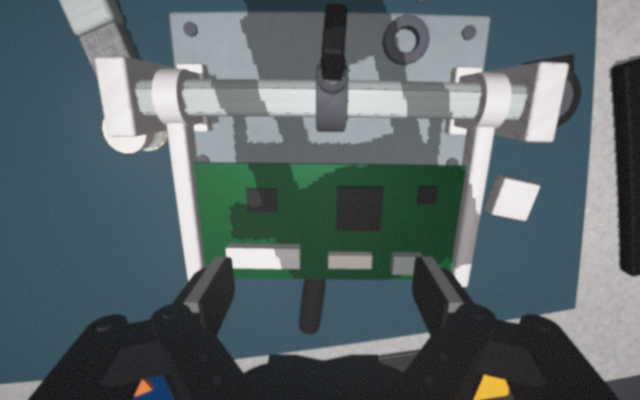

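The wrist view shows the shaft running across rows about 80–118. The collar is at (332,105) and the wing points up (towards the robot) to (335,5). Next I'll take intensity profiles across the shaft to find the flat's edges.

Run:
```python
from h import *
np.set_printoptions(linewidth=200,precision=1,suppress=True)
f=r.grab_frame("wrist");g=cv2.cvtColor(f["pixels"],cv2.COLOR_RGB2GRAY).astype(float)
a,b=proj(f,[C+60*Y,C-60*Y]);sl=(a-b)[1]/(a-b)[0];print(sl)
for c0,c1 in[(195,250),(250,310),(355,410),(410,470)]:
    cs=np.arange(c0,c1);v=np.arange(76,126,1.)
    m=np.float32(np.tile(cs,(len(v),1)));my=np.float32(v[:,None]+sl*(cs-327)[None])
    P=cv2.remap(g,m,my,cv2.INTER_LINEAR).mean(1);print(c0,dict(zip(v.astype(int).tolist(),P.astype(int).tolist())))
im=f["pixels"][60:135,185:485,::-1];cv2.imwrite("pics/w1c.png",cv2.resize(im,(800,200),interpolation=cv2.INTER_CUBIC))
for L in (5,8,11):
  pass
# expected rows of rim angle t (deg towards robot) on r=11
for t in range(-90,91,10):
    t_=np.radians(t);print(t,proj(f,C+11*cz(t_)+60*Y)[0,1]-sl*(proj(f,C+60*Y)[0,0]-327),end="; ")
```

```text
0.007460493888719077
195 {76: 141, 77: 134, 78: 123, 79: 114, 80: 114, 81: 118, 82: 123, 83: 126, 84: 128, 85: 129, 86: 131, 87: 138, 88: 151, 89: 159, 90: 162, 91: 162, 92: 162, 93: 163, 94: 163, 95: 163, 96: 163, 97: 162, 98: 163, 99: 164, 100: 165, 101: 166, 102: 168, 103: 170, 104: 171, 105: 171, 106: 171, 107: 172, 108: 172, 109: 171, 110: 166, 111: 159, 112: 150, 113: 136, 114: 123, 115: 121, 116: 123, 117: 126, 118: 126, 119: 126, 120: 127, 121: 130, 122: 137, 123: 147, 124: 156, 125: 160}
250 {76: 111, 77: 114, 78: 120, 79: 130, 80: 142, 81: 151, 82: 158, 83: 161, 84: 162, 85: 160, 86: 164, 87: 182, 88: 201, 89: 209, 90: 210, 91: 209, 92: 208, 93: 207, 94: 206, 95: 206, 96: 205, 97: 203, 98: 202, 99: 201, 100: 200, 101: 200, 102: 200, 103: 200, 104: 199, 105: 198, 106: 196, 107: 195, 108: 194, 109: 191, 110: 183, 111: 172, 112: 159, 113: 143, 114: 132, 115: 131, 116: 135, 117: 137, 118: 138, 119: 138, 120: 138, 121: 138, 122: 138, 123: 138, 124: 138, 125: 138}
355 {76: 132, 77: 130, 78: 126, 79: 127, 80: 136, 81: 146, 82: 154, 83: 159, 84: 161, 85: 161, 86: 160, 87: 168, 88: 
[... 573 characters left out ...]
3, 99: 163, 100: 163, 101: 163, 102: 162, 103: 161, 104: 161, 105: 159, 106: 157, 107: 155, 108: 155, 109: 155, 110: 155, 111: 152, 112: 148, 113: 141, 114: 131, 115: 122, 116: 121, 117: 124, 118: 125, 119: 126, 120: 126, 121: 127, 122: 129, 123: 133, 124: 140, 125: 147}
-90 113.9505322635343; -80 113.82105784199577; -70 113.13826662008836; -60 111.90689363216704; -50 110.14986874939045; -40 107.90953564082652; -30 105.2479646306414; -20 102.24608596037895; -10 99.00146116177008; 0 95.62465792623138; 10 92.23438031649161; 20 88.95169842356893; 30 85.89387809823323; 40 83.16839380577436; 50 80.8676933932992; 60 79.06517408282012; 70 77.81264976623821; 80 77.139381677002; 90 77.05255118243234;
```

View pics/w1c.png

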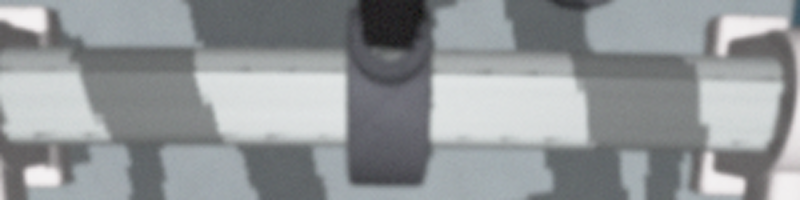

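Run:
```python
from h import *
for lean,ca in[(-25,-30),(-30,-35),(-30,-40)]:
    R=Rt(np.radians(lean));cam=C+200*cz(np.radians(ca))
    p=cam-R.apply([78,-.5,-166]);fz=R.apply([-.308,0,.951]);fy=R.apply([-.951,0,-.308])
    d=C-cam;print(lean,ca,"tcp rel",(p-C)@X,(p-C)[2],"row",205+312*(d@fy)/(d@fz),"fingers body",(p-19*R.apply([0,0,1])-C))
    if ca==-35: plan(p,R,5)
```

```text
-25 -30 tcp rel 100.53737593990247 -10.206236306970709 row 72.91355972664249 fingers body [106.89  -19.013   7.014]
-30 -35 tcp rel 99.2652687653954 -18.929808170418454 row 72.91355972664229 fingers body [107.085 -19.049  -2.475]
tot mm [ 17.905  -2.582 -56.851] deg [-0.136 29.901  0.353]
dp [-0.091  0.003  0.284] turn [-0.005  0.997  0.012]
dp [-0.12   0.003  0.273] turn [-0.005  0.997  0.012]
dp [-0.148  0.003  0.259] turn [-0.005  0.997  0.012]
dp [-0.174  0.003  0.242] turn [-0.005  0.997  0.012]
dp [-0.198  0.003  0.223] turn [-0.005  0.997  0.012]
-30 -40 tcp rel 113.10750343249408 -29.55132840442124 row 39.486703768914424 fingers body [120.702 -21.536 -13.097]
```

Run:
```python
from h import *
R=Rt(np.radians(-25));cam=C+250*cz(np.radians(-28))
p=cam-R.apply([78,-.5,-166]);print((p-C)@X,p[2]);plan(p,R,5)
```

```text
117.90526663637539 157.3255811508733
tot mm [36.242 -5.931 -0.596] deg [-0.12  24.901  0.357]
dp [-0.184  0.002  0.003] turn [-0.004  0.83   0.012]
dp [-0.183  0.002 -0.013] turn [-0.004  0.83   0.012]
dp [-0.181  0.003 -0.029] turn [-0.004  0.83   0.012]
dp [-0.178  0.003 -0.045] turn [-0.004  0.83   0.012]
dp [-0.174  0.003 -0.06 ] turn [-0.004  0.83   0.012]
```

Emit:
play_rows --rows '[{"dp":[-0.18,0,0],"turn":[0,0.83,0.01],"fingers":0},{"dp":[-0.18,0,-0.02],"turn":[0,0.83,0.01],"fingers":0},{"dp":[-0.18,0,-0.03],"turn":[0,0.83,0.01],"fingers":0},{"dp":[-0.18,0,-0.05],"turn":[0,0.83,0.01],"fingers":0},{"dp":[-0.17,0,-0.06],"turn":[0,0.83,0.01],"fingers":0}]'

```text
clock: 2.85
eef_pos: [631.1, 112.5, 161.7]
tcp_rot: [3.141, -0.434, 2.963]
contact_force: [0.9, 0.9, 0.1]
opening: 1.003
grasp_force: 0.0
```

Emit:
play_rows --rows '[{"dp":[0,0,0],"turn":[0,0,0],"fingers":0}]'

```text
clock: 2.93
eef_pos: [631.9, 111.5, 157.5]
tcp_rot: [-3.14, -0.438, 2.961]
contact_force: [-1.0, -0.1, 0.0]
opening: 1.0
grasp_force: 0.0
```

Run:
```python
from h import *
np.set_printoptions(linewidth=200,precision=1,suppress=True)
f=r.grab_frame("wrist");g=cv2.cvtColor(f["pixels"],cv2.COLOR_RGB2GRAY).astype(float)
a,b=proj(f,[C+60*Y,C-60*Y]);sl=(a-b)[1]/(a-b)[0];c=proj(f,C)[0];print(sl,c)
for c0,c1 in[(210,260),(260,310),(350,400),(400,450)]:
    cs=np.arange(c0,c1);v=np.arange(c[1]-22,c[1]+25,1.)
    m=np.float32(np.tile(cs,(len(v),1)));my=np.float32(v[:,None]+sl*(cs-c[0])[None])
    P=cv2.remap(g,m,my,cv2.INTER_LINEAR).mean(1);print(c0,dict(zip(np.round(v-c[1]).astype(int).tolist(),P.astype(int).tolist())))
for t in range(-100,70,10):
    q=proj(f,C+11*cz(np.radians(t)))[0,1]-c[1];print(t,round(q,1),end="; ")
A=f["pixels"][:,150:490,::-1];A=A[:int(c[1])+60];k=min(800/A.shape[1],600/A.shape[0]);print(A.shape,k);cv2.imwrite("pics/w2.png",cv2.resize(A,None,fx=k,fy=k,interpolation=cv2.INTER_CUBIC))
```

```text
0.0005158251680201674 [324.1  76.3]
210 {-22: 60, -21: 60, -20: 60, -19: 61, -18: 61, -17: 63, -16: 70, -15: 85, -14: 106, -13: 122, -12: 132, -11: 136, -10: 138, -9: 138, -8: 138, -7: 138, -6: 138, -5: 137, -4: 137, -3: 137, -2: 139, -1: 139, 0: 140, 1: 140, 2: 140, 3: 139, 4: 138, 5: 134, 6: 123, 7: 116, 8: 117, 9: 118, 10: 115, 11: 111, 12: 107, 13: 102, 14: 99, 15: 100, 16: 108, 17: 118, 18: 123, 19: 124, 20: 126, 21: 130, 22: 132, 23: 134, 24: 134}
260 {-22: 57, -21: 57, -20: 57, -19: 57, -18: 57, -17: 59, -16: 69, -15: 89, -14: 111, -13: 127, -12: 138, -11: 142, -10: 143, -9: 142, -8: 142, -7: 142, -6: 142, -5: 142, -4: 142, -3: 143, -2: 144, -1: 145, 0: 146, 1: 146, 2: 145, 3: 145, 4: 144, 5: 138, 6: 126, 7: 116, 8: 119, 9: 120, 10: 116, 11: 112, 12: 108, 13: 103, 14: 99, 15: 98, 16: 102, 17: 107, 18: 109, 19: 110, 20: 110, 21: 110, 22: 109, 23: 110, 24: 110}
350 {-22: 121, -21: 110, -20: 101, -19: 95, -18: 92, -17: 91, -16: 98, -15: 120, -14: 152, -13: 180, -12: 198, -11: 208, -10: 211, -9: 212, -8: 211, -7: 209, -6: 209, -5: 210, -4: 210, -3: 210, -2: 209, -1: 209, 0: 209, 1: 209, 2: 208, 3: 208, 4: 206, 5: 201, 6: 185, 7: 160, 8: 152, 9: 158, 10: 153, 11: 141, 12: 129, 13: 118, 14: 109, 15: 107, 16: 113, 17: 121, 18: 124, 19: 124, 20: 127, 21: 135, 22: 147, 23: 160, 24: 171}
400 {-22: 95, -21: 95, -20: 95, -19: 94, -18: 94, -17: 94, -16: 97, -15: 109, -14: 137, -13: 169, -12: 195, -11: 211, -10: 219, -9: 222, -8: 221, -7: 220, -6: 220, -5: 220, -4: 221, -3: 223, -2: 223, -1: 222, 0: 222, 1: 222, 2: 221, 3: 221, 4: 220, 5: 219, 6: 208, 7: 186, 8: 168, 9: 171, 10: 171, 11: 159, 12: 144, 13: 131, 14: 120, 15: 114, 16: 122, 17: 140, 18: 157, 19: 164, 20: 167, 21: 170, 22: 174, 23: 175, 24: 175}
-100 14.6; -90 13.6; -80 12.2; -70 10.4; -60 8.3; -50 5.8; -40 3.2; -30 0.4; -20 -2.4; -10 -5.2; 0 -7.7; 10 -10.1; 20 -12.0; 30 -13.6; 40 -14.8; 50 -15.5; 60 -15.6; (136, 340, 3) 2.3529411764705883
```

View pics/w2.png

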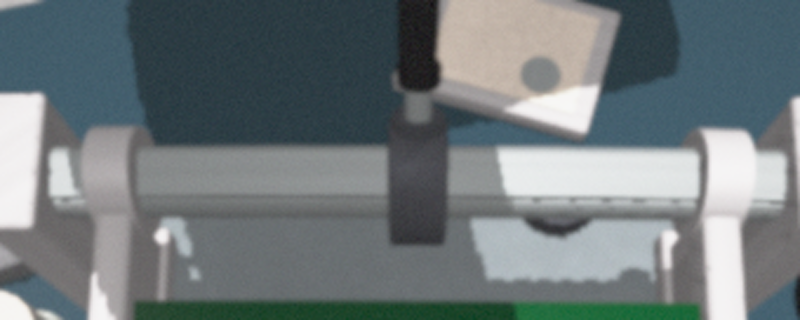

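Run:
```python
from h import *
R=Rt(np.radians(28));cam=C+265*cz(np.radians(28))
p=cam-R.apply([78,-.5,-166]);print((p-C)@X,p[2]);plan(p,R,10)
```

```text
22.392227527193153 244.0305935903333
tot mm [-95.994  18.014  86.218] deg [ -0.065 -52.896   0.034]
dp [ 0.312  0.001 -0.093] turn [-0.001 -0.882  0.001]
dp [ 0.302  0.001 -0.121] turn [-0.001 -0.882  0.001]
dp [ 0.29   0.001 -0.148] turn [-0.001 -0.882  0.001]
dp [ 0.275  0.001 -0.175] turn [-0.001 -0.882  0.001]
dp [ 0.258  0.001 -0.199] turn [-0.001 -0.882  0.001]
dp [ 0.238  0.001 -0.222] turn [-0.001 -0.882  0.001]
dp [ 0.217  0.001 -0.243] turn [-0.001 -0.882  0.001]
dp [ 0.193  0.001 -0.262] turn [-0.001 -0.882  0.001]
dp [ 0.168  0.001 -0.279] turn [-0.001 -0.882  0.001]
dp [ 0.142  0.001 -0.293] turn [-0.001 -0.882  0.001]
```

Emit:
play_rows --rows '[{"dp":[0.31,0,-0.09],"turn":[0,-0.88,0],"fingers":0},{"dp":[0.3,0,-0.12],"turn":[0,-0.88,0],"fingers":0},{"dp":[0.29,0,-0.15],"turn":[0,-0.88,0],"fingers":0},{"dp":[0.28,0,-0.18],"turn":[0,-0.88,0],"fingers":0},{"dp":[0.26,0,-0.2],"turn":[0,-0.88,0],"fingers":0}]'

```text
clock: 3.4
eef_pos: [580.8, 121.7, 204.8]
tcp_rot: [3.14, 0.036, 2.963]
contact_force: [-0.2, 0.4, 0.1]
opening: 1.001
grasp_force: 0.0
```

Emit:
play_rows --rows '[{"dp":[0.24,0,-0.22],"turn":[0,-0.88,0],"fingers":0},{"dp":[0.22,0,-0.24],"turn":[0,-0.88,0],"fingers":0},{"dp":[0.19,0,-0.26],"turn":[0,-0.88,0],"fingers":0},{"dp":[0.17,0,-0.28],"turn":[0,-0.88,0],"fingers":0},{"dp":[0.14,0,-0.29],"turn":[0,-0.88,0],"fingers":0}]'

```text
clock: 3.82
eef_pos: [532.2, 130.7, 247.8]
tcp_rot: [3.137, 0.496, 2.962]
contact_force: [0.1, -1.2, 0.6]
opening: 1.004
grasp_force: 0.0
```

Emit:
play_rows --rows '[{"dp":[0,0,0],"turn":[0,0,0],"fingers":0}]'

```text
clock: 3.9
eef_pos: [528.7, 129.9, 246.1]
tcp_rot: [3.14, 0.494, 2.963]
contact_force: [-0.1, -0.6, -0.9]
opening: 0.998
grasp_force: 0.0
```

Run:
```python
from h import *
f=r.grab_frame("wrist");np.save("w3.npy",f,allow_pickle=True)
for L in(23,26,29,32):
    c=cz(np.radians(L));print(L,proj(f,[C+60*c,C+38*c,C+20*c]).round(1).tolist())
A=f["pixels"][40:190,220:440,::-1];cv2.imwrite("pics/w3.png",cv2.resize(A,None,fx=3.6,fy=3.6,interpolation=cv2.INTER_CUBIC))
```

```text
23 [[324.6, 114.0], [324.4, 109.5], [324.2, 106.4]]
26 [[324.7, 109.0], [324.4, 106.6], [324.3, 105.0]]
29 [[324.7, 103.9], [324.4, 103.8], [324.3, 103.6]]
32 [[324.7, 98.9], [324.4, 100.8], [324.3, 102.2]]
```

View pics/w3.png

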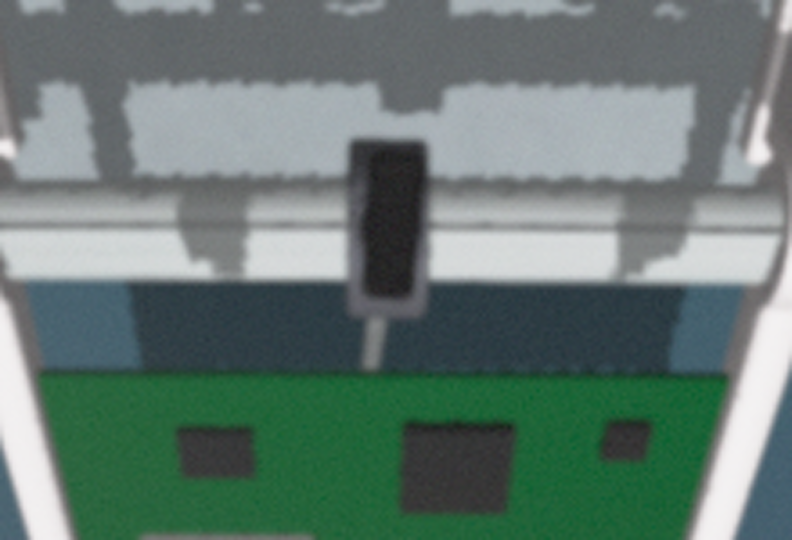

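The wrist view along the screw shows the wing centred at about (329,102) px. The collar centre is at about (328,103.5), and the wing is turned about 3° clockwise. That puts the collar lean at about 30°, with the collar 2.5–3 mm along +Y.

Run:
```python
from h import *
c=cz(np.radians(30));R=Rt(np.radians(30),np.radians(3.4));B=C+2.5*Y
plan(B+90*c,R,3); 
print(B+34*c)
```

```text
tot mm [-61.15   13.355 -48.456] deg [ 0.131 -1.864  3.617]
dp [0.65 0.02 0.11] turn [ 0.007 -0.104  0.201]
dp [0.651 0.006 0.103] turn [ 0.007 -0.104  0.201]
dp [ 0.653 -0.007  0.096] turn [ 0.007 -0.104  0.201]
[496.626 138.914 149.445]
```

Emit:
play_rows --rows '[{"dp":[0.65,0.02,0.11],"turn":[0,-0.1,0.2],"fingers":0},{"dp":[0.65,0,0.1],"turn":[0,-0.1,0.2],"fingers":0},{"dp":[0.65,0,0.1],"turn":[0,-0.1,0.2],"fingers":0},{"dp":[0,0,0],"turn":[0,0,0],"fingers":0},{"dp":[0,0,0],"turn":[0,0,0],"fingers":0}]'

```text
clock: 4.37
eef_pos: [471.4, 143.9, 196.8]
tcp_rot: [3.108, 0.517, 2.893]
contact_force: [0.9, -0.2, 0.6]
opening: 1.005
grasp_force: 0.0
```

Run:
```python
from h import *
c=cz(np.radians(30));R=Rt(np.radians(30),np.radians(3.4));B=C+2.5*Y
print(r.sense()["wrist_torque"]);plan(B+34*c,R,4)
f=r.grab_frame("wrist");g=cv2.cvtColor(f["pixels"],cv2.COLOR_RGB2GRAY)
print(proj(f,[B+60*c,B+38*c]),[ (B-tool()[0])])
cv2.imwrite("pics/w4.png",f["pixels"][:,:,::-1])
```

```text
[0.104 0.201 0.014]
tot mm [ 25.253  -4.992 -47.332] deg [-0.013 -0.301  0.005]
dp [ 0.007 -0.003  0.337] turn [-0.001 -0.013  0.   ]
dp [ 0.007 -0.003  0.337] turn [-0.001 -0.013  0.   ]
dp [ 0.008 -0.003  0.337] turn [-0.001 -0.013  0.   ]
dp [ 0.008 -0.003  0.337] turn [-0.001 -0.013  0.   ]
[[322.936 219.438]
 [322.937 208.437]] [array([ 40.699,  -8.358, -77.659])]
```

View pics/w4.png

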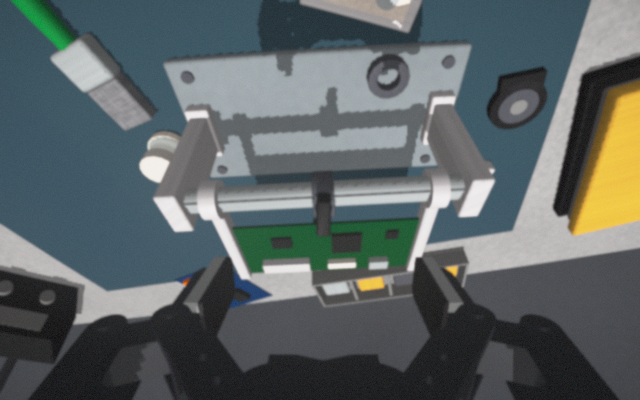

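The wing's outer end is at about (323,220), as predicted, and is centred between the fingers. Descending.

Emit:
play_rows --rows '[{"dp":[0.01,0,0.34],"turn":[0,0,0],"fingers":0},{"dp":[0.01,0,0.34],"turn":[0,0,0],"fingers":0},{"dp":[0.01,0,0.34],"turn":[0,0,0],"fingers":0.2},{"dp":[0,0,0.33],"turn":[0,0,0],"fingers":0.5},{"dp":[0,0,0],"turn":[0,0,0],"fingers":0.6}]' --force 80

```text
clock: 4.83
eef_pos: [499.0, 138.6, 148.6]
tcp_rot: [3.108, 0.518, 2.89]
contact_force: [-1.2, 0.6, -0.4]
opening: 0.609
grasp_force: 0.0
```

Emit:
play_rows --rows '[{"dp":[0,0,0],"turn":[0,0,0],"fingers":0.7},{"dp":[0,0,0],"turn":[0,0,0],"fingers":0.8},{"dp":[0,0,0],"turn":[0,0,0],"fingers":1},{"dp":[0,0,0],"turn":[0,0,0],"fingers":1},{"dp":[0,0,0],"turn":[0,0,0],"fingers":1}]'

```text
clock: 5.25
eef_pos: [497.6, 139.2, 150.0]
tcp_rot: [3.107, 0.519, 2.89]
contact_force: [-2.4, -1.0, 5.3]
opening: 0.056
grasp_force: 78.8
```

Run:
```python
from h import *
s=r.sense();p,R=tool();print(s["opening"]*85,s["grasp_force"],s["contact_force"],"Mtool",R.inv().apply(s["wrist_torque"]))
z=-R.as_matrix()[:,2];print("lean",np.degrees(np.arctan2(-z@X,z[2])),"rad",(p-C)@z,(p-C)@Y,(p-C)@np.cross(Y,z),(p-C)@X)
```

```text
4.744264233442983 78.75995362177491 [-2.409 -0.97   5.349] Mtool [ 0.177  0.127 -0.052]
lean 29.79537310835399 rad 34.08411232234545 2.913862048033514 0.943827491837413 -16.11726298519004
```

Emit:
play_rows --rows '[{"dp":[-0.075,0,0.003],"turn":[0,0.84,0],"fingers":1},{"dp":[-0.075,0,0.003],"turn":[0,0.84,0],"fingers":1},{"dp":[-0.075,0,0.003],"turn":[0,0.84,0],"fingers":1},{"dp":[-0.075,0,0.003],"turn":[0,0.84,0],"fingers":1}]'

```text
clock: 5.58
eef_pos: [506.6, 136.3, 153.6]
tcp_rot: [3.113, 0.215, 2.899]
contact_force: [1.1, 5.4, -12.3]
opening: 0.053
grasp_force: 78.0
```

```bash
cat > st.py <<'E'
from h import *
s=r.sense();p,R=tool();print(s["clock"],s["opening"],s["grasp_force"],s["contact_force"],"Mtool",R.inv().apply(s["wrist_torque"]),"Ftool",R.inv().apply(s["contact_force"]))
z=-R.as_matrix()[:,2];x=R.as_matrix()[:,0];y=R.as_matrix()[:,1]
L=np.arctan2(-z@X,z[2]);psi=(Rt(L).inv()*R).as_rotvec()
print("lean",np.degrees(L),"rad",(p-C)@z,"Y",(p-C)@Y,"perp",(p-C)@np.cross(Y,z),"psi",psi[2],"q6",s["qpos"][5])
E
python3 st.py
```

```text
5.5833 0.052595883844831846 78.04957039654255 [  1.127   5.372 -12.321] Mtool [-0.878  0.504  0.019] Ftool [ 2.818  5.143 12.147]
lean 12.386408053913046 rad 34.24029820599001 Y 1.7444899968659304 perp 0.640316344040005 psi 0.06037784235137298 q6 -0.9170332022531836
```

Emit:
play_rows --rows '[{"dp":[-0.075,0.012,0],"turn":[0.1,0.84,0],"fingers":1},{"dp":[-0.075,0.012,0],"turn":[0.1,0.84,0],"fingers":1},{"dp":[-0.075,0.012,0],"turn":[0.1,0.84,0],"fingers":1},{"dp":[-0.075,0.012,0],"turn":[0.1,0.84,0],"fingers":1},{"dp":[0,0,0],"turn":[0,0,0],"fingers":1}]'

```text
clock: 6.0
eef_pos: [520.6, 133.6, 153.0]
tcp_rot: [-3.124, -0.138, 2.897]
contact_force: [-1.7, 3.2, 7.6]
opening: 0.053
grasp_force: 81.3
```

Emit:
play_rows --rows '[{"dp":[0,0,0],"turn":[0,0,0],"fingers":1},{"dp":[0,0,0],"turn":[0,0,0],"fingers":1}]'

```text
clock: 6.17
eef_pos: [519.1, 133.5, 153.4]
tcp_rot: [-3.124, -0.13, 2.898]
contact_force: [2.3, 5.1, -1.6]
opening: 0.051
grasp_force: 80.6
```

```bash
python3 st.py
```

```text
6.1667 0.050644420502284626 80.57109508663416 [ 2.305  5.069 -1.633] Mtool [-0.965 -0.307 -0.032] Ftool [-1.218  5.501  1.39 ]
lean -7.5022820401442605 rad 33.92501437352008 Y 1.2365132064615882 perp 1.662663343752001 psi 0.062359739235076685 q6 -1.1303256409814186
```

Emit:
play_rows --rows '[{"dp":[-0.04,0.015,0],"turn":[0.03,0.4,0],"fingers":1},{"dp":[0,0.015,0],"turn":[0,0.1,0],"fingers":1},{"dp":[0,0,0],"turn":[0,0,0],"fingers":1},{"dp":[0,0,0],"turn":[0,0,0],"fingers":1}]'

```text
clock: 6.5
eef_pos: [519.9, 133.8, 153.2]
tcp_rot: [-3.119, -0.185, 2.897]
contact_force: [-0.2, 3.8, 1.4]
opening: 0.054
grasp_force: 81.1
```

```bash
echo 'print("z.Y deg",np.degrees(z@Y))' >> st.py; python3 st.py
python3 - <<'E'
from h import *
f=r.grab_frame("wrist");p,R=tool();B=C+2.5*Y;c=cz(np.radians(-10.5))
print(proj(f,[B,B+20*c,B+38*c,B+60*c]))
a=f["pixels"][60:330,200:440,::-1];f=r.grab_frame("scene");print(proj(f,[B,B+20*c,B+38*c,B+60*c]))
b=f["pixels"][130:220,280:370,::-1]
cv2.imwrite("pics/w5.png",np.hstack([cv2.resize(a,(400,450),interpolation=cv2.INTER_CUBIC),cv2.resize(b,(400,450)[::1],interpolation=cv2.INTER_CUBIC)]))
E
```

```text
6.5 0.05399451088792247 81.08876690268517 [-0.199  3.771  1.382] Mtool [-0.552  0.13   0.026] Ftool [ 1.341  3.583 -1.237]
lean -10.632933464817766 rad 33.883462039189034 Y 1.6936439889807142 perp 0.5523186776117991 psi 0.06278884172398908 q6 -1.1488804676906983
z.Y deg 0.6257174514585377
[[325.258 215.786]
 [325.126 227.254]
 [324.984 239.659]
 [324.767 258.454]]
[[332.286 177.977]
 [333.019 172.117]
 [333.695 166.718]
 [334.542 159.951]]
```

View pics/w5.png

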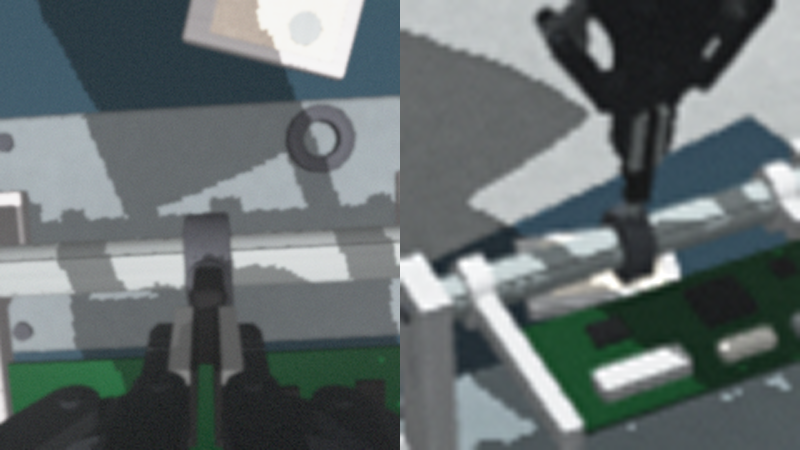

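The pads grip the wing, with the black wing at crop rows 262–365 against 260–370 predicted for a −10.5° lean. The collar is therefore over the flat, so I'll start turning clockwise.

Emit:
play_rows --rows '[{"dp":[0,0,0.007],"turn":[0,0,0.9],"fingers":1},{"dp":[0,0,0.007],"turn":[0,0,0.9],"fingers":1},{"dp":[0,0,0.007],"turn":[0,0,0.9],"fingers":1},{"dp":[0,0,0.007],"turn":[0,0,0.9],"fingers":1},{"dp":[0,0,0.007],"turn":[0,0,0.9],"fingers":1}]'

```text
clock: 7.02
eef_pos: [519.9, 133.5, 151.9]
tcp_rot: [-3.036, -0.154, 2.416]
contact_force: [-0.8, 1.8, 4.1]
opening: 0.054
grasp_force: 83.3
```

```bash
python3 st.py
```

```text
7.0167 0.05392039255844284 83.2921932823956 [-0.787  1.783  4.058] Mtool [-0.125  0.418 -0.321] Ftool [ 2.373  0.411 -3.804]
lean -10.66261886609413 rad 32.64813439506863 Y 1.3748841731436234 perp 0.8758686291665205 psi 0.5382144998722648 q6 -0.6738561212266568
z.Y deg 0.655052984066221
```

Emit:
play_rows --rows '[{"dp":[0,0,0.007],"turn":[0,0,0.9],"fingers":1},{"dp":[0,0,0.007],"turn":[0,0,0.9],"fingers":1},{"dp":[0,0,0.007],"turn":[0,0,0.9],"fingers":1},{"dp":[0,0,0.007],"turn":[0,0,0.9],"fingers":1}]'

```text
clock: 7.35
eef_pos: [519.5, 133.3, 150.8]
tcp_rot: [-2.986, -0.104, 2.039]
contact_force: [-0.6, 0.9, 4.3]
opening: 0.05
grasp_force: 84.4
```

```bash
python3 st.py
```

```text
7.35 0.05016257068470655 84.35514422133565 [-0.647  0.889  4.268] Mtool [ 0.188  0.316 -0.378] Ftool [ 1.521 -0.814 -4.056]
lean -10.681240085450218 rad 31.50996943584083 Y 1.0924979038732343 perp 0.7268085787978464 psi 0.9151672137464865 q6 -0.2969115380039226
z.Y deg 0.6849636871063622
```

Emit:
play_rows --rows '[{"dp":[0,0,0.007],"turn":[0,0,0.9],"fingers":1},{"dp":[0,0,0.007],"turn":[0,0,0.9],"fingers":1}]'

```text
clock: 7.52
eef_pos: [519.4, 133.2, 150.3]
tcp_rot: [-2.969, -0.073, 1.852]
contact_force: [-1.7, 0.4, 4.7]
opening: 0.051
grasp_force: 84.4
```

```bash
python3 st.py
```

```text
7.5167 0.05134617571067948 84.39020566642284 [-1.664  0.426  4.68 ] Mtool [ 0.314  0.263 -0.399] Ftool [ 1.21  -2.247 -4.283]
lean -10.683848610242766 rad 30.946216819873214 Y 0.9874141031322149 perp 0.7089617197051278 psi 1.103666215478924 q6 -0.10847553297773714
z.Y deg 0.692003917342526
```

Emit:
play_rows --rows '[{"dp":[0,0,0.007],"turn":[0,0,0.9],"fingers":1},{"dp":[0,0,0.007],"turn":[0,0,0.9],"fingers":1}]'

```text
clock: 7.68
eef_pos: [519.3, 133.2, 149.7]
tcp_rot: [-2.959, -0.039, 1.666]
contact_force: [-2.6, 0.1, 5.1]
opening: 0.053
grasp_force: 84.4
```

```bash
python3 st.py
```

```text
7.6833 0.052969296775353954 84.40532455220819 [-2.588  0.056  5.084] Mtool [ 0.357  0.167 -0.374] Ftool [ 0.503 -3.449 -4.517]
lean -10.688291929266565 rad 30.39027592549976 Y 0.9065693990644149 perp 0.6812578945629638 psi 1.2921543965836113 q6 0.07998809933761078
z.Y deg 0.6996575595119894
```

Emit:
play_rows --rows '[{"dp":[0,0,0.007],"turn":[0,0,0.9],"fingers":1},{"dp":[0,0,0.007],"turn":[0,0,0.9],"fingers":1}]'

```text
clock: 7.85
eef_pos: [519.1, 133.1, 149.2]
tcp_rot: [-2.955, -0.005, 1.481]
contact_force: [-0.8, -0.2, 5.4]
opening: 0.052
grasp_force: 84.5
```

```bash
python3 st.py
```

```text
7.85 0.05212314149581253 84.49504030868411 [-0.798 -0.236  5.366] Mtool [ 0.454  0.065 -0.255] Ftool [-0.282 -1.758 -5.13 ]
lean -10.691248351345056 rad 29.801428574751657 Y 0.8507902885414819 perp 0.6593849429691894 psi 1.4806641208374505 q6 0.26846620483197636
z.Y deg 0.704220468604097
```

Emit:
play_rows --rows '[{"dp":[0,0,0.007],"turn":[0,0,0.9],"fingers":1},{"dp":[0,0,0.004],"turn":[0,0,0.5],"fingers":1}]'

```text
clock: 8.02
eef_pos: [519.1, 133.1, 148.9]
tcp_rot: [-2.956, 0.023, 1.336]
contact_force: [-2.7, -0.6, 7.1]
opening: 0.054
grasp_force: 84.1
```

```bash
python3 st.py
```

```text
8.0167 0.05384287572685479 84.13634140044451 [-2.697 -0.589  7.094] Mtool [ 0.524 -0.097 -0.341] Ftool [-1.359 -3.747 -6.485]
lean -10.686700564448271 rad 29.515047116677202 Y 0.8501263535159406 perp 0.6693486721621149 psi 1.6277368272327244 q6 0.41553592106855225
z.Y deg 0.7030328171637897
```

```bash
echo 'print("eff",np.array(s["joint_efforts"])[3:],s["wrist_torque"])' >> st.py; python3 st.py|tail -1; python3 -c "
from h import *
for i in range(4):
    r.grab_frame('wrist');s=r.sense();p,R=tool();print(R.inv().apply(s['wrist_torque']),s['joint_efforts'][5])"
```

```text
eff [ 0.183 -0.082  0.095] [0.092 0.525 0.341]
[ 0.489 -0.039 -0.364] 0.19406662322580814
[ 0.457 -0.085 -0.277] 1.227404661476612
[ 0.472 -0.045 -0.322] 0.6370262615382671
[ 0.512 -0.055 -0.37 ] 0.40822223760187626
```

Emit:
play_rows --rows '[{"dp":[0,0,0.006],"turn":[0,0,0.8],"fingers":1},{"dp":[0,0,0.006],"turn":[0,0,0.8],"fingers":1}]'

```text
clock: 8.38
eef_pos: [519.0, 133.2, 148.5]
tcp_rot: [-2.962, 0.053, 1.173]
contact_force: [-2.4, -0.1, 7.7]
opening: 0.052
grasp_force: 84.9
```

```bash
cat > av.py <<'E'
from h import *
M=[];F=[]
for i in range(7):
    s=r.sense();p,R=tool();M.append(R.inv().apply(s["wrist_torque"]));F.append(R.inv().apply(s["contact_force"]));i<6 and r.grab_frame("wrist")
M=np.array(M);print("Mz",M[:,2],"mean",M.mean(0),"F",np.mean(F,0))
E
python3 av.py;python3 st.py
```

```text
Mz [-0.531 -0.413 -0.395 -0.358 -0.415 -0.402 -0.468] mean [ 0.522 -0.172 -0.426] F [-1.223 -3.    -6.22 ]
8.6833 0.054277718709716864 84.25385992974043 [-2.585  0.052  7.375] Mtool [ 0.565 -0.161 -0.468] Ftool [-1.328 -3.675 -6.769]
lean -10.684754049856213 rad 29.128347909270886 Y 0.8661458252481735 perp 0.6488619668994611 psi 1.790041338940346 q6 0.577872860832375
z.Y deg 0.7027868970637042
eff [ 0.157 -0.133  0.395] [0.157 0.574 0.459]
```

Emit:
play_rows --rows '[{"dp":[0,0,0.006],"turn":[0,0,0.75],"fingers":1},{"dp":[0,0,0.006],"turn":[0,0,0.75],"fingers":1}]'

```text
clock: 8.85
eef_pos: [519.0, 133.2, 148.2]
tcp_rot: [-2.973, 0.08, 1.019]
contact_force: [-2.8, 0.2, 9.0]
opening: 0.05
grasp_force: 84.6
```

```bash
python3 av.py;python3 st.py
```

```text
Mz [-0.532 -0.477 -0.43  -0.466 -0.466 -0.471 -0.502] mean [ 0.535 -0.27  -0.478] F [-1.919 -3.306 -7.662]
9.15 0.04566212062574485 84.00173557922244 [-2.209 -0.02   8.544] Mtool [ 0.527 -0.253 -0.502] Ftool [-1.843 -3.266 -7.988]
lean -10.67398596245467 rad 28.789680868425727 Y 0.8814164379330449 perp 0.7126390747675648 psi 1.9470342223307098 q6 0.7348674360199895
z.Y deg 0.6998622911935296
eff [ 0.189 -0.204  0.461] [0.156 0.571 0.494]
```

Emit:
play_rows --rows '[{"dp":[0,0,0.005],"turn":[0,0,0.65],"fingers":1},{"dp":[0,0,0.005],"turn":[0,0,0.65],"fingers":1}]'

```text
clock: 9.32
eef_pos: [518.9, 133.2, 147.9]
tcp_rot: [-2.985, 0.102, 0.884]
contact_force: [-2.7, 0.0, 9.5]
opening: 0.049
grasp_force: 85.1
```

```bash
python3 av.py;python3 st.py
```

```text
Mz [-0.594 -0.613 -0.493 -0.568 -0.5   -0.515 -0.46 ] mean [ 0.519 -0.35  -0.535] F [-2.426 -3.467 -8.294]
9.6167 0.05544444245703704 84.51050419360399 [-2.673 -0.116  9.227] Mtool [ 0.518 -0.37  -0.46 ] Ftool [-2.703 -3.381 -8.577]
lean -10.673441163908551 rad 28.495446250674096 Y 0.9119627048327854 perp 0.684500506386225 psi 2.083077679838925 q6 0.8709040884591774
z.Y deg 0.6959504649641122
eff [ 0.165 -0.3    0.52 ] [0.131 0.625 0.457]
```

Emit:
play_rows --rows '[{"dp":[0,0,0.004],"turn":[0,0,0.5],"fingers":1},{"dp":[0,0,0],"turn":[0,0,0],"fingers":1},{"dp":[0,0,0],"turn":[0,0,0],"fingers":1},{"dp":[0,0,0],"turn":[0,0,0],"fingers":1}]'

```text
clock: 9.95
eef_pos: [518.9, 133.3, 147.7]
tcp_rot: [-2.99, 0.109, 0.835]
contact_force: [-2.5, -0.5, 9.6]
opening: 0.049
grasp_force: 84.7
```

```bash
python3 av.py;python3 st.py
```

```text
Mz [-0.543 -0.529 -0.536 -0.527 -0.545 -0.509 -0.551] mean [ 0.516 -0.378 -0.534] F [-2.684 -3.4   -8.692]
10.25 0.0506536075677815 84.74330618977547 [-3.577  0.053  9.659] Mtool [ 0.464 -0.378 -0.551] Ftool [-3.401 -4.067 -8.831]
lean -10.670743707923856 rad 28.385052008290597 Y 0.9297983554058495 perp 0.7100865440001134 psi 2.1353546693859524 q6 0.9231939292205364
z.Y deg 0.695107362645648
eff [ 0.155 -0.339  0.54 ] [0.139 0.586 0.547]
```

Emit:
play_rows --rows '[{"dp":[0,0,0],"turn":[0,0,0],"fingers":0.6},{"dp":[0,0,0],"turn":[0,0,0],"fingers":0.6},{"dp":[0,0,0],"turn":[0,0,0],"fingers":0.6},{"dp":[0,0,0],"turn":[0,0,0],"fingers":0.6},{"dp":[0,0,-0.3],"turn":[0,0,0],"fingers":0.6}]'

```text
clock: 10.67
eef_pos: [519.8, 133.0, 157.0]
tcp_rot: [-2.987, 0.112, 0.834]
contact_force: [-1.0, 0.2, -0.3]
opening: 0.405
grasp_force: 0.0
```

Emit:
play_rows --rows '[{"dp":[0,0,-0.7],"turn":[0,0,0],"fingers":0.6},{"dp":[0,0,-0.7],"turn":[0,0,0],"fingers":0.6},{"dp":[0,0,-0.7],"turn":[0,0,0],"fingers":0.6},{"dp":[0,0,-0.3],"turn":[0,0,0],"fingers":0.6},{"dp":[0,0,0],"turn":[0,0,0],"fingers":0.6}]'

```text
clock: 11.08
eef_pos: [541.5, 131.5, 256.3]
tcp_rot: [-2.992, 0.105, 0.833]
contact_force: [-0.2, -0.2, 0.6]
opening: 0.401
grasp_force: 0.0
```

```bash
python3 st.py
python3 - <<'E'
from h import *
f=r.grab_frame("wrist");B=C+2.5*Y
for L in(-14,-10.5,-7):
    c=cz(np.radians(L));print(L,proj(f,[B,B+20*c,B+31*c,B+53*c]).round(1).tolist())
cv2.imwrite("pics/w6.png",f["pixels"][:,:,::-1])
E
```

```text
11.0833 0.4010303080484356 0.0 [-0.155 -0.167  0.591] Mtool [-0.075  0.009 -0.071] Ftool [-0.288 -0.086 -0.557]
lean -10.415839712685832 rad 139.23711678114302 Y 3.2906216664809116 perp 3.344574630490494 psi 2.136495359812848 q6 0.9280339907212366
z.Y deg 0.5146298999941239
eff [0.296 1.675 0.01 ] [-0.03  -0.063  0.076]
-14 [[318.9, 181.1], [319.8, 186.0], [320.4, 188.9], [321.6, 195.5]]
-10.5 [[318.9, 181.1], [318.7, 186.7], [318.6, 190.0], [318.4, 197.5]]
-7 [[318.9, 181.1], [317.7, 187.3], [316.9, 191.1], [315.2, 199.4]]
```

View pics/w6.png

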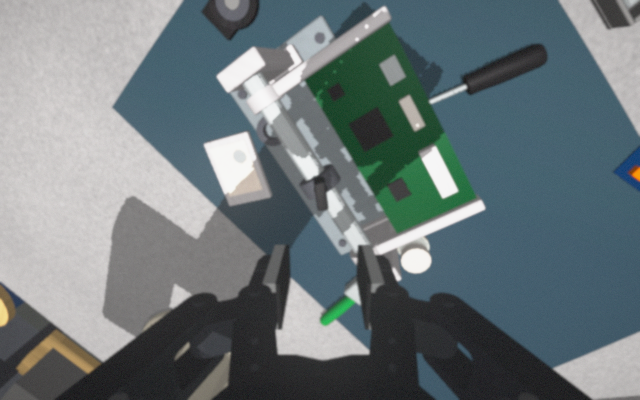

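The wing stands free at about (321,193), close to the predicted (318,194), and the bystanders are where they were. The tip force is about 65–72 N, judged by both angle and torque. Handing in.

```bash
python3 -c "
from rig import r
print(r.sign_off())"
```

```text
the job is handed in; nothing more can be done
None
```

I turned the collar to stand over the flat and tightened its thumb screw to an estimated 65–72 N. I then let go and handed the job in at about 11 s; no verdict came back.

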